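# Pack seven spice jars into the round tin

## Robot

A 6-joint arm with a two-finger parallel gripper is mounted at the origin on the work surface. World frame = base frame: x ahead of the robot, y to its left, z up, the work surface at z = 0. Lengths are in mm, angles in degrees, forces in N, time in s.
With the tool pointing down it reaches from about 350 to 850 mm from the base axis. Payload 8.1 kg.
Tool frame: the origin (TCP) lies at the very end of the fingers, on their centre line; the grasp point (between the pads) lies 19 mm behind it (r.grip_depth is the distance from the TCP to the grasp point, in mm); y points along the fingers, z is the direction in which the jaws open and shut, and the axes are right-handed (so a half turn about y gives the same grasp; the last joint's range is limited). The gripper opens to 85 mm and grips with 20 to 120 N. Pads are 22 mm wide; open, the fingers measure 114 mm over their backs; the gripper's body (76 mm by 85 mm) begins 54 mm behind the grasp point. The pads swing forward as they close: fully open they stand 13 mm farther back than shut.
Start: joints at [-81.211, 7.471, 85.268, -0, 87.261, -4.893], TCP at [141.942, -582.973, 208.092] pointing down, gripper open.
Joint ranges: [-169.43, 169.43], [-51.17, 129.36], [1.28, 143.12], [-76.62, 256.62], [0, 156.53], [-152.29, 152.29]. Speed limits (degrees/s): [136.94, 136.94, 159.86, 180, 180, 180].

## Interface

Orientations are given as [roll, pitch, yaw] about the fixed x, y, z axes, in that order (R = Rz(yaw) Ry(pitch) Rx(roll)).
In Python, from bench import readout, eyes, r gives the robot as it stands. The module is installed in compiled form; this text tells all that it offers.
- The arm moves only by the tool move_arm, never from a script. Its argument "motion" is text: rows parted by semicolons, each of 6 numbers parted by spaces: the shift along the world's x, y, z in cm, then the turn, a rotation vector about the world's x, y, z in degrees. A call has 1 to 10 rows; each row is the pose to reach, as a shift and turn from the pose commanded when the call began; what a row does not reach only later rows make up. A row lasts 1/12 s, in which the tool goes at most 41.7 mm and 7.16 degrees, less where a joint would pass 70% of its speed; a pose out of reach is approached as far as the arm can. A call with a gripper value outside its range is refused whole. "fingers" is the finger opening in cm, from 0 to 8.54, set as the call begins (left out, the last holds). The fingers move at their own pace and stop on an object; "squeeze" is the grip in N (left out, the last holds). Time passes only in rows, so rows that repeat a pose let the fingers close. It gives the time, the measured TCP pose, the force and the opening at its end, in the units of the state.
- readout.sense(): the state, without advancing time (a new reading comes with each control period).
- eyes.snapshot(name): name is "scene" or "top" or "wrist"; returns a dict with "image" (384x512x3 uint8, blue, green, red), "fx", "fy", "cx", "cy" (pixels), "world_to_cam" (4x4, takes a point from world to camera coordinates). Camera axes: x right, y down, z forward; pixel columns grow to the right and rows downward; lengths in mm; the calibration is good to about 2 mm. A picture is of the moment at which its call begins. There is no depth.
- r.hand_in(): hands the job in, once; it reports no verdict.
The state is a dict: "time": time; "joint_pos": joint angles; "qd": joint speeds; "joint_efforts": joint torques, N m; "tool_pos": TCP position; "tcp_rot": TCP orientation; "ft_force": force on the tool from outside, world axes, zero at the start; "wrist_torque": the same for the moment, N m; "finger_gap": finger opening in mm.
Only numpy, scipy, OpenCV 4.12 (cv2) and the standard library are available. Lean on these libraries where they do the work, as an engineer would, in place of code of your own. Each camera call takes 0.05 s, during which the arm holds its last target. There are 200 camera calls.

## Task

Pack all seven knobbed spice jars into the round copper tin so that each stands upright and flat on its floor, one in the middle and six around it; the jar standing astray in the tin has to be moved to make room. Set the jars down gently instead of dropping them, and leave the other things on the counter standing where they are.

Things in the scene. Friction and masses are not known exactly. Their poses are not given: they have to be found in the camera images.
- tin: Round open copper tin, stuck to the counter: inside diameter 190 mm, wall 4 mm, inner floor 3 mm and rim 36 mm above the counter (lids and knobs of jars in it stand above the rim). Origin on the counter at its centre, z up. Seven 60 mm jars fit only as one in the middle and six around, with about 5 mm to spare. It stands left or right of centre, the rack on the other side.
- jar1: Round spice jar, white with dark lid (fixed on) and pale beech knob, one of seven alike. Body 60 mm across, 40 mm tall, bottom edge bevelled; knob: plain cylinder 22 mm across, from 40 to 68 mm above the underside. 0.12 to 0.21 kg. Origin: centre of the underside; z up through the knob; yaw means nothing. Starts upright in the tin, against the wall.
- jar2: Round spice jar, white with dark lid (fixed on) and pale beech knob, one of seven alike. Body 60 mm across, 40 mm tall, bottom edge bevelled; knob: plain cylinder 22 mm across, from 40 to 68 mm above the underside. 0.12 to 0.21 kg. Origin: centre of the underside; z up through the knob; yaw means nothing. Starts upright in the tin, against the wall.
- jar3: Round spice jar, white with dark lid (fixed on) and pale beech knob, one of seven alike. Body 60 mm across, 40 mm tall, bottom edge bevelled; knob: plain cylinder 22 mm across, from 40 to 68 mm above the underside. 0.12 to 0.21 kg. Origin: centre of the underside; z up through the knob; yaw means nothing. Starts upright in the tin, against the wall.
- jar4: Round spice jar, white with dark lid (fixed on) and pale beech knob, one of seven alike. Body 60 mm across, 40 mm tall, bottom edge bevelled; knob: plain cylinder 22 mm across, from 40 to 68 mm above the underside. 0.12 to 0.21 kg. Origin: centre of the underside; z up through the knob; yaw means nothing. Starts upright in the tin, astray, taking up the room of two places.
- jar5: Round spice jar, white with dark lid (fixed on) and pale beech knob, one of seven alike. Body 60 mm across, 40 mm tall, bottom edge bevelled; knob: plain cylinder 22 mm across, from 40 to 68 mm above the underside. 0.12 to 0.21 kg. Origin: centre of the underside; z up through the knob; yaw means nothing. Starts in the sloping rack (beside another, centres 76 to 96 mm apart).
- jar6: Round spice jar, white with dark lid (fixed on) and pale beech knob, one of seven alike. Body 60 mm across, 40 mm tall, bottom edge bevelled; knob: plain cylinder 22 mm across, from 40 to 68 mm above the underside. 0.12 to 0.21 kg. Origin: centre of the underside; z up through the knob; yaw means nothing. Starts in the sloping rack (beside another, centres 76 to 96 mm apart).
- jar7: Round spice jar, white with dark lid (fixed on) and pale beech knob, one of seven alike. Body 60 mm across, 40 mm tall, bottom edge bevelled; knob: plain cylinder 22 mm across, from 40 to 68 mm above the underside. 0.12 to 0.21 kg. Origin: centre of the underside; z up through the knob; yaw means nothing. Starts upright on the counter in one of four places among bystanders.
- rack: Brown wooden sloping rack, fixed, 176 mm wide (along its y), 75 mm deep, 59 mm high. Its board slopes 35 degrees, low at its -x side, where a lip 16 mm above the board holds two jars, their knobs leaning 35 degrees towards its -x (roughly to the robot). Origin on the counter below the middle of the jars' undersides, which are 36 mm above it; z up.
- tumbler: Squat glass tumbler, solid-looking, 76 mm across at the top, 75 mm high; bystander. Origin at the centre of its underside, z up.
- sugar_pot: Closed blue ceramic sugar pot with white lid, 84 mm across, 95 mm high; bystander. Origin at the centre of its underside, z up.
- mill: Dark wooden pepper mill, 56 mm across, 125 mm high; bystander. Origin at the centre of its underside, z up.
- tin_box: Green lidded tin box, 144 (its x) by 94 mm, 84 mm high, at the left; bystander. Origin at the centre of its underside, z up.
- oil: Green glass oil bottle, 60 mm across, 190 mm high, at the right; bystander. Origin at the centre of its underside, z up.
Not all that is in view belongs to the job. Leave any green or pink look-alike of the jar4 alone. What is shaped like the jar7 but pink is not meant.

How it is judged:
By the outcome, as a careful person would: the job done as asked, in the order asked, and still so for the second after the job is handed in, with the robot touching nothing.
It also fails if it takes over 72 s, if anything falls off the work surface, if the arm or the gripper's body presses on something with over 40 N, if the wrist force passes 120 N, or if a joint passes its speed limit or range.

## Working session

There is one attempt and no reset: what is moved stays moved. The work goes in short steps, Python scripts to look and compute and a tool call to move; the robot and the scene stay as the last step left them, time stands still between calls to the robot, and variables do not carry over. Pictures are saved under pics/ and viewed, about 8 in all and at most 12, crops included, and the job is handed in when it is done.

Besides the shell and the picture viewer there is one more tool, called by a JSON object that holds its "op" and its "data", one argument or row to a line. move_arm: Moves the arm, as the interface text tells. Its arguments: {"type":"object","properties":{"motion":{"type":"string"},"fingers":{"type":"number"},"squeeze":{"type":"number"}},"required":["motion"]}

```bash
mkdir -p pics; cat > h.py <<'E'
import numpy as np, cv2
from bench import readout, eyes, r
def snap(n,f=None):
    s=eyes.snapshot(n)
    if f: cv2.imwrite('pics/'+f,s['image'])
    return s
def ray(s,u,v,z):
    T=s['world_to_cam'];R=T[:3,:3];t=T[:3,3];c=-R.T@t
    d=R.T@np.array([(u-s['cx'])/s['fx'],(v-s['cy'])/s['fy'],1])
    return c+d*(z-c[2])/d[2]
def proj(s,p):
    q=s['world_to_cam']@np.r_[p,1]
    return s['fx']*q[0]/q[2]+s['cx'],s['fy']*q[1]/q[2]+s['cy']
E
python3 - <<'E'
from h import *
a=snap('scene');b=snap('top')
cv2.imwrite('pics/a.png',a['image']);cv2.imwrite('pics/b.png',cv2.resize(b['image'],(800,600)))
for s in(a,b):
    T=s['world_to_cam'];print(-T[:3,:3].T@T[:3,3],T[:3,:3].round(2).tolist(),s['fx'])
s=readout.sense();print(s)
E
```

```text
[1229.49374479  731.9965056   718.1338505 ] [[-0.75, 0.66, 0.0], [0.37, 0.42, -0.83], [-0.55, -0.62, -0.56]] 420.0444259440241
[ 429.48490354  -21.32678555 1100.64787588] [[0.02, -1.0, -0.03], [-0.99, -0.02, -0.14], [0.14, 0.03, -0.99]] 412.39597184595544
{'time': 0.1, 'joint_pos': array([-8.12101654e+01,  7.51096429e+00,  8.53248964e+01, -1.75129352e-03,
        8.72589941e+01, -4.89196729e+00]), 'qd': array([-0.02020386, -0.07795322, -0.11430638, -0.12873512, -0.02785974,
        0.09593776]), 'joint_efforts': array([ 1.62668763e-03, -5.70949316e+01, -5.01943338e+01, -2.82167057e-04,
        8.16935470e-03, -1.13870325e-05]), 'tool_pos': array([ 141.85756094, -582.44270178,  207.12963146]), 'tcp_rot': array([-9.00946585e+01,  6.34617884e-03, -1.66318118e+02]), 'ft_force': array([-0.45411089,  0.45175933, -0.4675222 ]), 'wrist_torque': array([ 0.02226483, -0.01242724,  0.01739044]), 'finger_gap': 85.10878482136745}
```

View pics/b.png

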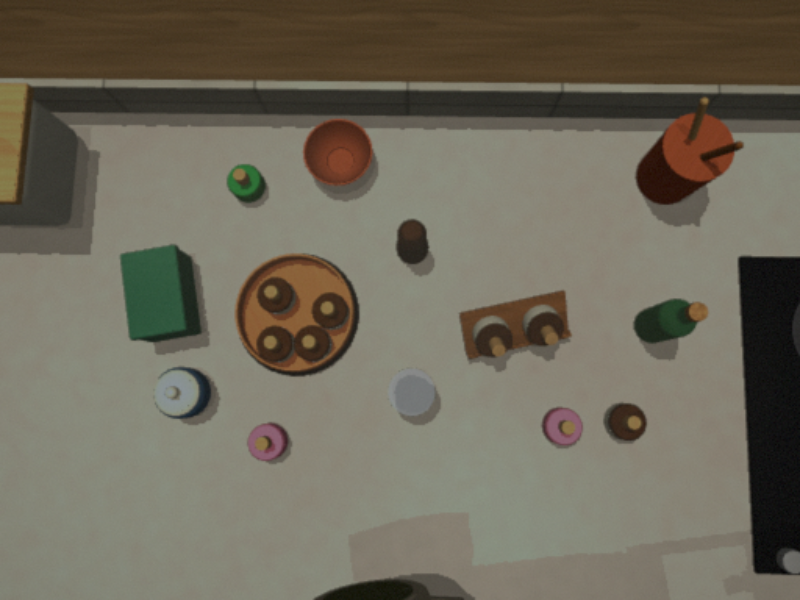

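View pics/a.png

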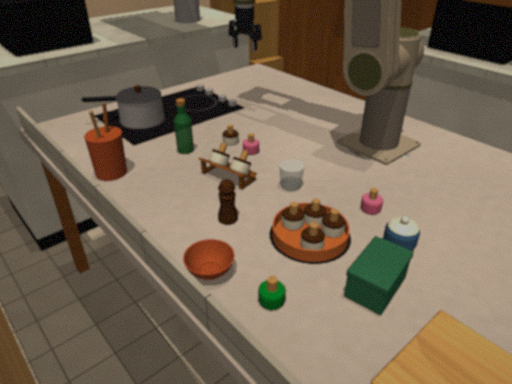

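The top view shows the tin at (297,314) with four dark-lidded jars at (276,294), (330,310), (275,344) and (312,342). The rack jars are at (493,338) and (545,327).

Candidates for jar7:
- dark lid at (627,422), which is jar7
- pink at (563,427) and (267,441), not meant
- green at (245,182), not meant

Next I measure the knobs and take one close crop.

```bash
python3 - <<'E'
from h import *
b=snap('top');im=b['image'];hsv=cv2.cvtColor(im,cv2.COLOR_BGR2HSV)
for (u,v) in [(271,293),(634,423),(327,307),(320,280)]:
    print(hsv[int(v*.64),int(u*.64)])
m=cv2.inRange(hsv,(8,70,115),(25,190,255))
n,l,st,c=cv2.connectedComponentsWithStats(m)
for i in range(1,n):
    if 12<st[i,4]<400 : print('knob',c[i]/.64,st[i,2:],'z57',ray(b,*c[i],57)[:2].round(1),'z54',ray(b,*c[i],54)[:2].round(1))
# tin: orange region largest
m2=cv2.inRange(hsv,(4,120,40),(16,255,255))
roi=np.zeros_like(m2);roi[150:250,140:240]=255
m2&=roi;pts=cv2.findNonZero(m2);
cs,_=cv2.findContours(m2,cv2.RETR_EXTERNAL,cv2.CHAIN_APPROX_NONE);k=max(cs,key=cv2.contourArea)
e=cv2.fitEllipse(cv2.convexHull(k));print('tin',e,ray(b,*e[0],18)[:2],ray(b,*e[0],36)[:2])
crop1=cv2.resize(im[150:250,140:240],(400,400),interpolation=2);crop2=cv2.resize(im[180:290,285:425],(509,400),interpolation=2)
o=np.hstack([crop1,crop2])[:, :800];cv2.imwrite('pics/c.png',o)
E
```

```text
[ 20 127 137]
[ 19 123 137]
[ 20 123 137]
[ 14 144 140]
knob [335.9375     119.23076923] [13  2 13] z57 [893.5 124.6] z54 [894.8 125. ]
knob [363.81835938 135.15625   ] [15 23 32] z57 [865.5  76. ] z54 [866.8  76.2]
knob [308.1875  150.53125] [12 36 50] z57 [837.  169.8] z54 [838.2 170.4]
knob [341.36339662 161.4253692 ] [ 18  19 237] z57 [818.5 112.6] z54 [819.6 113. ]
knob [724.25508721 161.66424419] [13 14 86] z57 [ 826.2 -526.9] z54 [ 827.3 -528.3]
knob [238.4672619  173.58630952] [ 8  7 42] z57 [794.8 286.8] z54 [795.8 287.7]
knob [270.04076087 290.82880435] [ 8  8 46] z57 [594.6 222.9] z54 [595.1 223.6]
knob [326.29654255 307.14760638] [ 7  8 47] z57 [569.2 128.8] z54 [569.6 129.2]
knob [698.12225877 310.73190789] [ 12  13 114] z57 [ 574.7 -473.7] z54 [ 575.2 -475. ]
knob [551.05377907 337.75436047] [ 8  7 43] z57 [ 526.2 -237.2] z54 [ 526.5 -237.8]
knob [269.42401961 341.36029412] [ 8  8 51] z57 [511.2 219.7] z54 [511.4 220.4]
knob [307.8125 340.625 ] [ 7  7 45] z57 [513.6 156.9] z54 [513.9 157.4]
knob [498.32848837 349.45494186] [ 8  8 43] z57 [ 505.6 -152.4] z54 [ 505.8 -152.8]
knob [633.51715686 422.2120098 ] [ 8  8 51] z57 [ 394.9 -365.5] z54 [ 394.8 -366.5]
knob [567.87280702 426.83662281] [ 8  9 57] z57 [ 385.3 -262.3] z54 [ 385.1 -263. ]
knob [260.44730392 443.07598039] [ 8  8 51] z57 [348.2 225.9] z54 [348.  226.7]
tin ((188.29331970214844, 199.94918823242188), (74.52888488769531, 76.25814056396484), 49.90836715698242) [564.37872041 188.7943849 ] [562.13598871 185.30093043]
```

View pics/c.png

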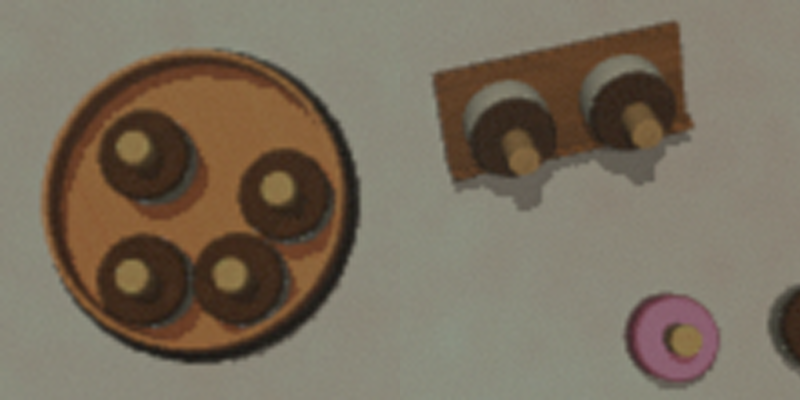

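{"op": "move_arm", "data": {
  "motion": "4 7.5 1;8 15 2;11 20.5 3;14 26 4;16 30 5;18 33 5;19.5 36 5;19.5 36 5;19.5 36 5;19.5 36 5"
}}

```text
$.motion[0]: bad value
```

{"op": "move_arm", "data": {
  "motion": "4 7.5 1 0 0 0;6 11 2 0 0 0;8 15 3 0 0 0;10 18.5 4 0 0 0;12 22 5 0 0 0;14 26 5 0 0 0;16 30 5 0 0 0;18 33 5 0 0 0;19.5 36 5 0 0 0;19.5 36 5 0 0 0"
}}

```text
time: 0.98
tool_pos: [337.4, -220.9, 258.2]
tcp_rot: [-90.0, 0.0, -166.3]
ft_force: [1.0, 0.1, -0.4]
finger_gap: 85.5
```

{"op": "move_arm", "data": {
  "motion": "2 4 0 0 0 0;4 8 0 0 0 0;6 12 0 0 0 0;8 16 0 0 0 0;10 20 0 0 0 0;12 24 0 0 0 0;14 28 0 0 0 0;16 32 0 0 0 0;18 36 0 0 0 0;19 38 0 0 0 0"
}}

```text
time: 1.82
tool_pos: [523.6, 152.0, 257.8]
tcp_rot: [-90.0, -0.0, -166.3]
ft_force: [1.2, -1.0, -0.3]
finger_gap: 85.3
```

```bash
python3 - <<'E'
from h import *
s=readout.sense();print(s['time'],s['tool_pos'],s['tcp_rot'],s['joint_pos'])
w=snap('wrist','w1.png');T=w['world_to_cam'];print(-T[:3,:3].T@T[:3,3],T[:3,:3].round(2).tolist(),w['fx'])
E
```

```text
1.8167 [523.63939312 151.97918449 257.78148156] [-8.99952488e+01 -7.03268770e-03 -1.66295718e+02] [ 1.08001608e+01 -1.92559099e+00  8.98183780e+01 -5.10492964e-03
  9.21139960e+01  8.70956909e+01]
[592.13050217 168.31510022 424.03664934] [[0.24, -0.97, -0.0], [-0.93, -0.23, 0.28], [-0.27, -0.07, -0.96]] 275.4307075385889
```

View pics/w1.png

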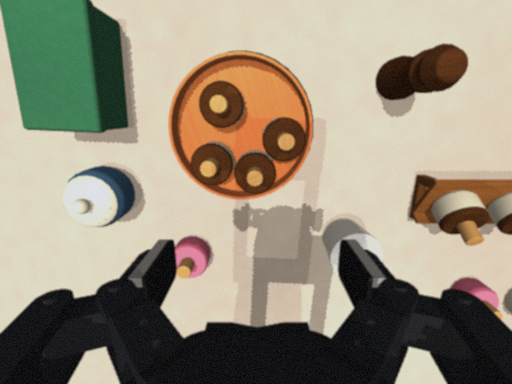

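The wrist view shows the tin at (241,123), the astray jar at (219,104), and the others at (286,142), (210,166) and (255,176).

```bash
cat >> h.py <<'E'
def knobs(s,z,lo=(10,70,150),hi=(28,190,255),a0=20,a1=400):
    hsv=cv2.cvtColor(s['image'],cv2.COLOR_BGR2HSV);m=cv2.inRange(hsv,lo,hi)
    n,l,st,c=cv2.connectedComponentsWithStats(m)
    return [(c[i].round(1),st[i,2:],ray(s,*c[i],z)[:2].round(1)) for i in range(1,n) if a0<st[i,4]<a1]
E
python3 - <<'E'
from h import *
w=snap('wrist');im=w['image'];hsv=cv2.cvtColor(im,cv2.COLOR_BGR2HSV)
for (u,v) in [(219,103),(286,141),(210,166),(255,176),(250,120),(228,114)]: print(hsv[v,u])
for k in knobs(w,71,lo=(13,60,170),hi=(28,165,255)): print(k)
# lids: dark
m=cv2.inRange(hsv,(0,60,20),(20,255,110));m=cv2.morphologyEx(m,cv2.MORPH_OPEN,np.ones((3,3)))
for u,v in [(222,103),(284,139),(212,163),(255,172)]:
    roi=np.zeros_like(m);cv2.circle(roi,(u,v),26,255,-1)
# tin rim outer hull
t=cv2.inRange(hsv,(4,120,60),(15,255,255));roi=np.zeros_like(t);roi[40:205,160:325]=255;t&=roi
cs,_=cv2.findContours(t,cv2.RETR_EXTERNAL,cv2.CHAIN_APPROX_NONE);k=max(cs,key=cv2.contourArea)
h=cv2.convexHull(k)[:,0].astype(float)
P=np.array([ray(w,*p,36)[:2] for p in h])
from scipy.optimize import least_squares
f=least_squares(lambda q:np.hypot(*(P-q[:2]).T)-q[2],[565,187,99],loss='soft_l1');print('rim36',f.x,np.abs(f.fun).max())
f=least_squares(lambda q:np.hypot(*(P-q[:2]).T)-99,[565,187],loss='soft_l1');print('rim36 fixed',f.x,f.fun.round(1))
E
```

```text
[ 20 136 222]
[ 17 142 215]
[ 19 139 222]
[ 17 145 217]
[ 11 174 158]
[ 16 142 108]
(array([222.9, 105.5]), array([ 17,  18, 239], dtype=int32), array([592.4, 217.7]))
(array([287.7, 112.4]), array([ 9, 12, 33], dtype=int32), array([603.5, 139. ]))
(array([172.7, 127.9]), array([ 3, 14, 23], dtype=int32), array([551.5, 272.7]))
(array([290.8, 143.7]), array([ 16,  16, 204], dtype=int32), array([568. , 125.1]))
(array([212. , 170.5]), array([ 15,  16, 195], dtype=int32), array([510.3, 214.8]))
(array([259., 180.]), array([ 15,  15, 181], dtype=int32), array([512.7, 152.6]))
(array([479.2, 238.2]), array([ 20,  25, 290], dtype=int32), array([ 505.8, -164.2]))
(array([186.7, 274. ]), array([ 14,  13, 142], dtype=int32), array([351.4, 220.7]))
(array([503.3, 318. ]), array([10, 10, 55], dtype=int32), array([ 392.9, -260.5]))
rim36 [565.43091095 185.36445996  98.49098852] 0.428891594575731
rim36 fixed [565.48049065 185.32477323] [-0.3 -0.5 -0.5 -0.3 -0.3 -0.3 -0.2 -0.4 -0.3 -0.4 -0.2 -0.5 -0.5 -0.3
 -0.5 -0.8 -0.9 -0.9 -0.9 -0.8 -0.7 -0.8 -0.7 -0.5 -0.5 -0.5 -0.7 -0.5
 -0.4 -0.4 -0.3 -0.3 -0.5 -0.5 -0.5 -0.4 -0.4 -0.4 -0.4 -0.2 -0.3 -0.2
 -0.3 -0.2 -0.3 -0.4 -0.4 -0.5 -0.5 -0.3 -0.4 -0.5 -0.6 -0.5 -0.5 -0.8
 -0.7 -0.8 -0.9 -0.9 -0.9 -0.7 -0.7 -0.6 -0.4]
```

{"op": "move_arm", "data": {
  "motion": "2.5 2.4 -3 0 0 0;5 4.8 -6 0 0 0;6.55 6.07 -9 0 0 0;6.55 6.07 -12 0 0 0;6.55 6.07 -15 0 0 0;6.55 6.07 -17.5 0 0 0;6.55 6.07 -19.5 0 0 0;6.55 6.07 -20.8 0 0 0;6.55 6.07 -21.3 0 0 0;6.55 6.07 -21.3 0 0 0",
  "fingers": 5,
  "squeeze": 40
}}

```text
time: 2.75
tool_pos: [587.9, 209.9, 43.9]
tcp_rot: [-90.0, -0.1, -166.3]
ft_force: [-0.3, 0.2, 0.6]
finger_gap: 50.0
```

{"op": "move_arm", "data": {
  "motion": "0 0 0 0 0 0;0 0 0 0 0 0;0 0 0 0 0 0;0 0 0 0 0 0;0 0 0 0 0 0",
  "fingers": 1.5
}}

```text
time: 3.17
tool_pos: [592.1, 212.6, 50.3]
tcp_rot: [-90.1, 0.5, -166.3]
ft_force: [-2.5, 4.7, 12.3]
finger_gap: 15.2
```

```bash
python3 - <<'E'
from h import *
s=readout.sense();print(s['time'],s['tool_pos'],s['ft_force'],s['finger_gap'])
w=snap('wrist');t=snap('top')
tt=cv2.resize(t['image'][140:260,130:250],(384,384),interpolation=2)
cv2.imwrite('pics/d.png',np.hstack([cv2.resize(w['image'],(416,312)),tt[:312]]))
E
```

```text
3.1667 [592.09141574 212.617652    50.28042232] [-2.47935701  4.70130748 12.30509522] 15.209418641783687
```

View pics/d.png

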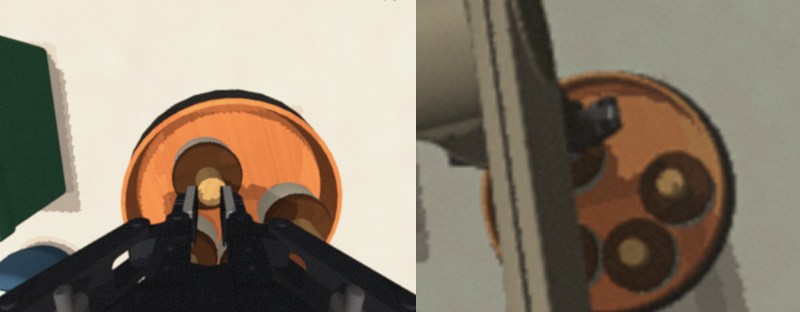

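The picture shows the fingers closing beside the near edge of the knob, with the knob top at about (210,190). I'll find out where the knob is relative to the TCP.

```bash
python3 - <<'E'
from h import *
w=snap('wrist')
for k in knobs(w,71,lo=(13,60,170),hi=(28,165,255)): print(k)
s=readout.sense();p=s['tool_pos'];print(p,'tip px',proj(w,p),proj(w,p+[0,0,10]),proj(w,p+[0,0,20]), 'knob(592.4,217.7,71) px',proj(w,[592.4,217.7,71]))
cv2.imwrite('pics/e.png',cv2.resize(w['image'][150:320,180:330],(600,680)) [:600])
E
```

```text
(array([409.5, 200.3]), array([ 32,  85, 146], dtype=int32), array([635.5, 135.9]))
(array([150.9, 241.6]), array([ 11,  75, 139], dtype=int32), array([576.5, 271.8]))
(array([417. , 267.4]), array([ 9, 33, 44], dtype=int32), array([597.5, 115.6]))
(array([408.2, 291.8]), array([ 8, 14, 24], dtype=int32), array([580.5, 114.2]))
[592.07537704 212.64166664  50.28475605] tip px (np.float64(256.48362557434365), np.float64(226.1882823568571)) (np.float64(256.4196381869198), np.float64(232.43399788509873)) (np.float64(256.3479574137486), np.float64(239.43065357142112)) knob(592.4,217.7,71) px (np.float64(247.96087510485046), np.float64(237.5519000891207))
```

View pics/e.png

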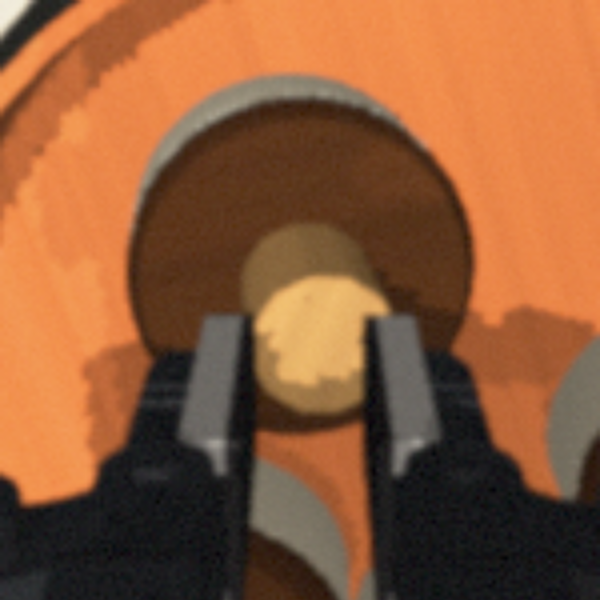

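```bash
python3 - <<'E'
from h import *
w=eyes.snapshot('wrist');print(r.grip_depth,[x for x in dir(r) if x[0]!='_'])
s=readout.sense();p=s['tool_pos']
for dz in(-8,0,10,20,30): print(dz,[np.round(proj(w,p+np.array([11,sy*8,dz])),0) for sy in(1,-1)],[np.round(proj(w,p+np.array([0,sy*8,dz])),0) for sy in(1,-1)])
for x,y,z in[(592,212,71),(592,212,43),(602,212,71),(602,212,43)]: print(x,y,z,np.round(proj(w,[x,y,z])))
E
```

```text
18.700000000000003 ['PlanningError', 'grip_depth', 'hand_in']
-8 [array([249., 204.]), array([272., 209.])] [array([245., 219.]), array([268., 224.])]
0 [array([248., 208.]), array([273., 213.])] [array([245., 223.]), array([268., 229.])]
10 [array([248., 213.]), array([273., 219.])] [array([244., 230.]), array([269., 235.])]
20 [array([247., 219.]), array([274., 225.])] [array([243., 236.]), array([270., 242.])]
30 [array([247., 226.]), array([276., 232.])] [array([242., 244.]), array([270., 250.])]
592 212 71 [257. 240.]
592 212 43 [257. 222.]
602 212 71 [262. 225.]
602 212 43 [261. 209.]
```

```bash
python3 - <<'E'
from h import *
s=eyes.snapshot('scene');im=s['image'].copy();p=readout.sense()['tool_pos']
u,v=proj(s,p);print(u,v,[np.round(proj(s,p+[0,0,d]),1) for d in(-7,20)],'jar knob top/base',[np.round(proj(s,[595,212,z]),1) for z in(71,43)])
x0,y0=int(u)-50,int(v)-45
c=cv2.resize(im[y0:y0+75,x0:x0+100],(800,600),interpolation=cv2.INTER_CUBIC)
cv2.drawMarker(c,(int((u-x0)*8),int((v-y0)*8)),(255,0,255),0,12,1)
cv2.imwrite('pics/f.png',c)
E
```

```text
311.16214372902334 229.45436236432775 [array([311. , 231.6]), array([311.8, 223.2])] jar knob top/base [array([310.8, 223.3]), array([310. , 232.1])]
```

View pics/f.png

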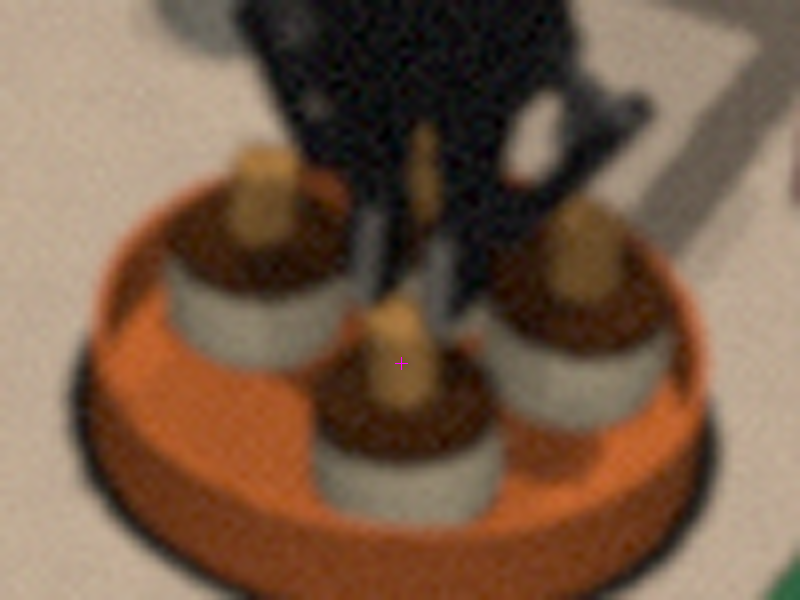

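```bash
python3 - <<'E'
from h import *
w=eyes.snapshot('wrist');s=eyes.snapshot('scene')
P=lambda c:np.diag([1,1,1])@np.array([[c['fx'],0,c['cx']],[0,c['fy'],c['cy']],[0,0,1]])@c['world_to_cam'][:3]
for a,b in[((258,229),(311.6,223.7)),((241,229),(316,225.9)),((273,229),(307.2,221.5)),((260,236),(261+398/8,184+305/8))]:
    X=cv2.triangulatePoints(P(w),P(s),np.array(a,float).reshape(2,1),np.array(b,float).reshape(2,1));print((X[:3]/X[3]).ravel().round(1))
print(readout.sense()['tool_pos'])
E
```

```text
[597.3 215.1  72.5]
[592.3 224.9  68.6]
[603.  206.4  77.4]
[596.2 212.1  75.3]
[592.05130559 212.61302113  50.2625114 ]
```

The two views put the fingertips on top of the knob, at z≈72 with the TCP reading 50. So the tips really end about 20 mm above the reported TCP. The jar is still upright, shifted about 6 mm. I'll open, rise and regrasp lower.

{"op": "move_arm", "data": {
  "motion": "0 0 1 0 0 0;0 0 3 0 0 0;0 0 5 0 0 0;0 0 5 0 0 0;0 0 5 0 0 0;0 0 5 0 0 0",
  "fingers": 5
}}

```text
time: 4.02
tool_pos: [589.2, 210.4, 95.8]
tcp_rot: [-90.0, 0.1, -166.3]
ft_force: [0.3, -0.2, 0.3]
finger_gap: 50.0
```

```bash
python3 - <<'E'
from h import *
w=snap('wrist');s=readout.sense();print(s['tool_pos'],s['ft_force'])
hsv=cv2.cvtColor(w['image'],cv2.COLOR_BGR2HSV)
for k in knobs(w,71,lo=(13,60,150),hi=(28,165,255),a1=3000): print(k)
t=snap('top')
for k in knobs(t,71,lo=(8,70,115)): 
    if 450<k[2][0]<640: print('top',k)
E
```

```text
[588.48754837 210.21657201  94.82564091] [-0.03879692  0.01976856  0.22067959]
(array([273.5, 120.9]), array([100,  16, 451], dtype=int32), array([655.7, 214.8]))
(array([379.1, 177.1]), array([ 22,  49, 110], dtype=int32), array([636. , 132.2]))
(array([247.2, 205.9]), array([ 29,  28, 641], dtype=int32), array([592.9, 218.4]))
(array([168.2, 230.3]), array([  8,  60, 120], dtype=int32), array([560.1, 271.7]))
(array([387.7, 226.8]), array([ 8, 47, 79], dtype=int32), array([601.6, 112.4]))
(array([358.9, 261.3]), array([ 26,  22, 406], dtype=int32), array([569.2, 123.6]))
(array([378.6, 261. ]), array([12, 22, 33], dtype=int32), array([573.1, 108.8]))
(array([227.3, 300.7]), array([ 39,  23, 479], dtype=int32), array([509.8, 215.6]))
(array([301.7, 312.6]), array([ 23,  21, 366], dtype=int32), array([513.1, 153.5]))
top (array([446.7, 198.8]), array([ 12,  13, 120], dtype=int32), array([ 572.9, -467.3]))
top (array([194.7, 205.5]), array([13,  9, 49], dtype=int32), array([543.9, 161.6]))
top (array([352. , 215.2]), array([ 9, 12, 68], dtype=int32), array([ 527.3, -232.7]))
top (array([318.2, 222.4]), array([ 8, 12, 68], dtype=int32), array([ 507.6, -148.9]))
top (array([191.1, 232.4]), array([18, 10, 71], dtype=int32), array([476.3, 167.7]))
```

{"op": "move_arm", "data": {
  "motion": "0.4 0.8 0 0 0 0;0.4 0.8 -2 0 0 0;0.4 0.8 -4 0 0 0;0.4 0.8 -5 0 0 0;0.4 0.8 -5.5 0 0 0;0.4 0.8 -5.9 0 0 0;0.4 0.8 -5.9 0 0 0;0.4 0.8 -5.9 0 0 0"
}}

```text
time: 4.78
tool_pos: [593.3, 218.6, 36.8]
tcp_rot: [-90.0, 0.0, -166.3]
ft_force: [0.5, -0.6, 0.2]
finger_gap: 49.9
```

{"op": "move_arm", "data": {
  "motion": "0 0 -0.3 0 0 0;0 0 -0.6 0 0 0;0 0 -0.9 0 0 0;0 0 -0.9 0 0 0"
}}

```text
time: 5.12
tool_pos: [592.4, 218.3, 26.5]
tcp_rot: [-90.0, -0.0, -166.3]
ft_force: [-0.4, 0.1, -0.3]
finger_gap: 50.1
```

{"op": "move_arm", "data": {
  "motion": "0 0 0 0 0 0;0 0 0 0 0 0;0 0 0 0 0 0;0 0 0 0 0 0;0 0 0 0 0 0",
  "fingers": 1.5
}}

```text
time: 5.53
tool_pos: [593.0, 218.5, 27.4]
tcp_rot: [-90.0, 0.0, -166.3]
ft_force: [-0.5, 1.5, 1.3]
finger_gap: 20.7
```

```bash
python3 - <<'E'
from h import *
w=snap('wrist');s=readout.sense();print(s['tool_pos'],s['ft_force'],s['finger_gap'])
for k in knobs(w,71,lo=(13,60,150),hi=(28,165,255),a1=3000): print(k)
E
```

```text
[593.03093387 218.53267471  27.37623264] [0.02295787 0.52527632 0.73959686] 20.259616712897728
(array([288.4, 133.4]), array([119,  17, 602], dtype=int32), array([656.7, 219.5]))
(array([422.5, 183.1]), array([31, 39, 93], dtype=int32), array([649.7, 153.8]))
(array([442.1, 217.4]), array([10, 29, 45], dtype=int32), array([636.2, 138.1]))
(array([145.8, 251.7]), array([ 8, 48, 69], dtype=int32), array([584.8, 272.7]))
(array([444.8, 273.9]), array([ 16,  82, 117], dtype=int32), array([608.2, 124. ]))
(array([256.9, 260.1]), array([  39,   38, 1192], dtype=int32), array([593.3, 218.3]))
```

Gripped, with the gap at 20.3. I'll shift the jar to the middle with a low lift.

{"op": "move_arm", "data": {
  "motion": "0 0 0.5 0 0 0;0 0 1 0 0 0;-0.6 -0.8 1.2 0 0 0;-1.3 -1.6 1.2 0 0 0;-2 -2.4 1.2 0 0 0;-2.6 -3.2 1.2 0 0 0;-2.6 -3.2 1.2 0 0 0;-2.6 -3.2 1.2 0 0 0"
}}

```text
time: 6.25
tool_pos: [566.6, 185.8, 39.3]
tcp_rot: [-90.0, 0.0, -166.4]
ft_force: [0.5, 0.2, -1.8]
finger_gap: 19.7
```

{"op": "move_arm", "data": {
  "motion": "0 0 0 0 0 0;0 0 0 0 0 0;0 0 -0.4 0 0 0;0 0 -0.8 0 0 0;0 0 -1.0 0 0 0;0 0 -1.1 0 0 0;0 0 -1.1 0 0 0;0 0 -1.1 0 0 0"
}}

```text
time: 6.92
tool_pos: [566.7, 186.4, 27.9]
tcp_rot: [-90.0, -0.0, -166.3]
ft_force: [0.5, -1.1, -1.5]
finger_gap: 20.5
```

{"op": "move_arm", "data": {
  "motion": "0 0 -0.05 0 0 0;0 0 -0.1 0 0 0;0 0 -0.1 0 0 0"
}}

```text
time: 7.17
tool_pos: [567.0, 186.4, 27.4]
tcp_rot: [-90.0, 0.0, -166.3]
ft_force: [-0.4, 1.0, 0.8]
finger_gap: 20.3
```

{"op": "move_arm", "data": {
  "motion": "0 0 0 0 0 0;0 0 0 0 0 0;0 0 0 0 0 0;0 0 0.1 0 0 0;0 0 2 0 0 0;0 0 5 0 0 0;0 0 9 0 0 0;0 0 13 0 0 0;0 0 17 0 0 0;0 0 17 0 0 0",
  "fingers": 5
}}

```text
time: 8.0
tool_pos: [571.5, 187.6, 208.1]
tcp_rot: [-90.0, 0.9, -166.3]
ft_force: [1.3, 0.4, 2.2]
finger_gap: 49.6
```

```bash
python3 - <<'E'
from h import *
w=snap('wrist');s=readout.sense();print(s['time'],s['tool_pos'],s['ft_force'])
for k in knobs(w,71,lo=(13,60,170),hi=(28,165,255),a0=80,a1=3000): print(k)
E
```

```text
8.05 [570.3912066  187.29435272 204.11907735] [ 0.71749921  0.34554284 -0.76871766]
(array([246.1, 104.4]), array([103,  28, 364], dtype=int32), array([648.3, 217.8]))
(array([246.8, 124.5]), array([ 102,   47, 1366], dtype=int32), array([628.5, 212.3]))
(array([182.6, 188.9]), array([ 19,  63, 107], dtype=int32), array([541.8, 267.3]))
(array([256.8, 184.3]), array([ 19,  18, 265], dtype=int32), array([567. , 186.4]))
(array([309.5, 196. ]), array([ 18,  17, 250], dtype=int32), array([567.9, 124.3]))
(array([220.1, 223.5]), array([ 14,  17, 173], dtype=int32), array([510.6, 217.3]))
(array([273.5, 233.8]), array([ 16,  15, 181], dtype=int32), array([512.7, 152.6]))
(array([508.2, 289.9]), array([ 10,  28, 146], dtype=int32), array([ 508.8, -155.7]))
```

{"op": "move_arm", "data": {
  "motion": "-0.7 -3.8 0 0 0 0;-1.4 -7.6 0 0 0 0;-2.1 -11.4 0 0 0 0;-2.8 -15.2 0 0 0 0;-3.5 -19 0 0 0 0;-4.2 -22.8 0 0 0 0;-4.9 -26.6 0 0 0 0;-5.6 -30.4 0 0 0 0;-6.3 -34.2 0 0 0 0;-7 -37.5 0 0 0 0"
}}

```text
time: 8.88
tool_pos: [495.6, -190.7, 196.1]
tcp_rot: [-90.0, -0.1, -166.3]
ft_force: [1.3, -0.2, -0.9]
finger_gap: 50.3
```

```bash
python3 - <<'E'
from h import *
w=snap('wrist','g.png');s=readout.sense();print(s['time'],s['tool_pos'],s['tcp_rot'],s['ft_force'],s['joint_pos'])
for k in knobs(w,91,lo=(13,60,150),hi=(28,190,255),a0=40,a1=3000): print(k)
E
```

```text
8.9333 [ 494.24120913 -195.92546297  196.07366239] [-8.98525237e+01 -1.53192637e-01 -1.66522772e+02] [-2.08068879 -3.97433251 -0.9006687 ] [-26.99534268  -2.76411066  97.04105025  -0.21220773  85.74390091
  49.54301986]
(array([236. ,  92.6]), array([122,  10, 206], dtype=int32), array([ 577.5, -151.1]))
(array([338.9,  96.7]), array([23, 10, 42], dtype=int32), array([ 596.5, -244.8]))
(array([252. ,  96.2]), array([22,  3, 45], dtype=int32), array([ 578. , -166.1]))
(array([213.2, 110.3]), array([27, 13, 48], dtype=int32), array([ 557.1, -133.6]))
(array([311.9, 111.8]), array([33, 13, 73], dtype=int32), array([ 577.7, -224.4]))
(array([218.6, 162.4]), array([ 22,  33, 497], dtype=int32), array([ 509.7, -148.2]))
(array([303.3, 162.4]), array([ 21,  32, 496], dtype=int32), array([ 529.5, -230.1]))
(array([292.2, 279.1]), array([ 15,  15, 185], dtype=int32), array([ 399.1, -255.3]))
(array([116.3, 379.7]), array([ 26,   9, 157], dtype=int32), array([203.9, -76.5]))
```

View pics/g.png

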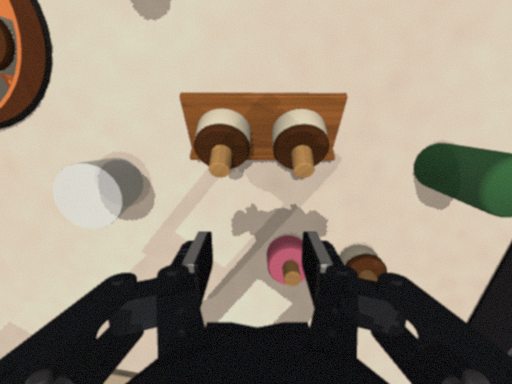

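The wrist view shows the two rack knobs, with the ends at about (219,168) and (303,168), and the rack aligned with the jaws. Next I tilt 35° and pre-align on the left rack jar.

{"op": "move_arm", "data": {
  "motion": "-0.3 0.6 -1 1.4 -5.7 0;-0.6 1.2 -2 2.8 -11.4 0;-0.9 1.8 -3 4.1 -17 0;-1.2 2.4 -4.5 5.5 -22.7 0;-1.5 3 -6 6.9 -28.4 0;-1.5 3.6 -7 8.2 -34 0;-1.5 3.6 -7 8.2 -34 0;-1.5 3.6 -7 8.2 -34 0;-1.5 3.6 -7 8.2 -34 0"
}}

```text
time: 9.68
tool_pos: [482.8, -154.1, 129.2]
tcp_rot: [-89.7, 34.9, -166.3]
ft_force: [0.9, -0.7, 0.0]
finger_gap: 50.0
```

```bash
cat >> h.py <<'E'
from scipy.spatial.transform import Rotation as Ro
def state():
    s=readout.sense();R=Ro.from_euler('xyz',s['tcp_rot'],degrees=True).as_matrix()
    print(round(s['time'],2),'tcp',s['tool_pos'].round(1),'y',R[:,1].round(3),'z',R[:,2].round(3),'F',s['ft_force'].round(1),'gap',round(s['finger_gap'],1));return s
E
python3 - <<'E'
from h import *
s=state();w=snap('wrist')
for k in knobs(w,80.2,lo=(13,60,130),hi=(28,200,255),a0=150,a1=3000): print(k)
a=np.array([-.557,-.137,.819])
for z in (np.array([507.6,-146.9,80.2]),np.array([528.2,-232.1,80.2])):print('expected top/mid px',proj(w,z),proj(w,z+14*a))
E
```

```text
9.68 tcp [ 482.8 -154.1  129.2] y [ 0.557  0.132 -0.82 ] z [ 0.235 -0.972  0.004] F [ 0.9 -0.7  0. ] gap 50.0
(array([11.4, 96. ]), array([ 22,  18, 301], dtype=int32), array([562.7, 112.8]))
(array([257.4, 208.2]), array([ 26,  34, 677], dtype=int32), array([ 508.4, -148.7]))
(array([360. , 208.3]), array([ 32,  33, 716], dtype=int32), array([ 528.9, -233.8]))
expected top/mid px (np.float64(255.01799561153553), np.float64(208.61096885578644)) (np.float64(254.99164735438225), np.float64(214.4126386068357))
expected top/mid px (np.float64(357.8518849831959), np.float64(208.64364657920385)) (np.float64(364.0668653407826), np.float64(214.44055272589796))
```

{"op": "move_arm", "data": {
  "motion": "-0.8 -0.2 0 0 0 0;0.5 0.2 -2 0 0 0;1.9 0.5 -4 0 0 0;2.9 0.7 -5.5 0 0 0;3.6 0.9 -6.5 0 0 0;4.0 1.0 -7.1 0 0 0;4.1 1.0 -7.2 0 0 0;4.1 1.0 -7.2 0 0 0;4.1 1.0 -7.2 0 0 0"
}}

```text
time: 10.48
tool_pos: [523.5, -143.1, 56.4]
tcp_rot: [-89.8, 35.0, -166.2]
ft_force: [-0.1, -0.5, -0.5]
finger_gap: 50.1
```

{"op": "move_arm", "data": {
  "motion": "0 0 0 0 0 0;0 0 0 0 0 0;0 0 0 0 0 0;0 0 0 0 0 0;0 0 0 0 0 0",
  "fingers": 1.5
}}

```text
time: 10.9
tool_pos: [523.3, -143.4, 56.1]
tcp_rot: [-89.8, 35.0, -166.3]
ft_force: [-4.0, -1.9, 5.4]
finger_gap: 20.4
```

```bash
python3 - <<'E'
from h import *
s=state()
E
```

```text
10.9 tcp [ 523.3 -143.4   56.1] y [ 0.558  0.133 -0.819] z [ 0.236 -0.972  0.003] F [-4.  -1.9  5.4] gap 20.4
```

{"op": "move_arm", "data": {
  "motion": "-0.6 -0.1 0.9 0 0 0;-1.8 -0.4 2.6 0 0 0;-3.3 -0.8 4.9 0 0 0;-4.4 -1.0 7 0 0 0;-4.4 -1.0 9 -1.4 5.7 0;-4.4 -0.5 10 -2.8 11.4 0;-4.4 0 11 -4.1 17 0;-4.4 1 11 -5.5 22.7 0;-4.4 2.5 11 -6.9 28.4 0;-4.4 4.5 11 -8.2 34 0"
}}

```text
time: 11.73
tool_pos: [479.2, -98.0, 166.2]
tcp_rot: [-89.8, -0.2, -166.4]
ft_force: [0.4, -0.3, -1.5]
finger_gap: 20.0
```

```bash
python3 - <<'E'
from h import *
s=state()
E
```

```text
11.73 tcp [479.2 -98.  166.2] y [-0.003 -0.004 -1.   ] z [ 0.235 -0.972  0.003] F [ 0.4 -0.3 -1.5] gap 20.0
```

{"op": "move_arm", "data": {
  "motion": "1 4 0 0 0 0;2 8 0 0 0 0;3 12 0 0 0 0;4 16 0 0 0 0;5 20 0 0 0 0;6 24 0 0 0 0;7 28 0 0 0 0;7.8 32 0 0 0 0;8.4 34.7 0 0 0 0;8.4 34.7 0 0 0 0"
}}

```text
time: 12.57
tool_pos: [562.0, 254.8, 163.9]
tcp_rot: [-90.1, -0.1, -166.1]
ft_force: [0.6, -0.7, -1.9]
finger_gap: 20.6
```

```bash
python3 - <<'E'
from h import *
s=state();w=snap('wrist')
for k in knobs(w,71,lo=(13,60,150),hi=(28,190,255),a0=100,a1=3000): print(k)
print('held, z',s['tool_pos'][2]+43,[k for k in knobs(w,s['tool_pos'][2]+43,lo=(13,60,150),hi=(28,190,255),a0=600,a1=3000)])
E
```

```text
12.57 tcp [562.  254.8 163.9] y [-0.002  0.002 -1.   ] z [ 0.241 -0.971 -0.002] F [ 0.6 -0.7 -1.9] gap 20.6
(array([350.5, 145.3]), array([151, 165, 933], dtype=int32), array([623.7, 180.3]))
(array([297.9, 122.7]), array([ 59,  31, 498], dtype=int32), array([631.5, 233.5]))
(array([360.1, 149.2]), array([  55,   64, 2017], dtype=int32), array([622.4, 170.3]))
(array([325.4, 200.1]), array([ 22,  21, 373], dtype=int32), array([567. , 186.4]))
(array([384.8, 213.8]), array([ 23,  21, 372], dtype=int32), array([567.6, 124.4]))
(array([256.7, 255. ]), array([  39,   39, 1203], dtype=int32), array([492.1, 237.6]))
(array([340.1, 255.3]), array([ 21,  19, 285], dtype=int32), array([512.9, 152.8]))
held, z 206.90578701169915 [(array([350.5, 145.3]), array([151, 165, 933], dtype=int32), array([627.4, 227.9])), (array([360.1, 149.2]), array([  55,   64, 2017], dtype=int32), array([626.8, 223.2])), (array([256.7, 255. ]), array([  39,   39, 1203], dtype=int32), array([564.8, 255.2]))]
```

{"op": "move_arm", "data": {
  "motion": "0 0 0 0 0 0;0 0 -2 0 0 0;0 0 -5 0 0 0;0 0 -8 0 0 0;0 0 -10.5 0 0 0;0 0 -11 0 0 0;0 0 -11 0 0 0"
}}

```text
time: 13.2
tool_pos: [560.7, 247.4, 52.6]
tcp_rot: [-90.0, -0.3, -166.4]
ft_force: [-0.4, 0.2, -1.2]
finger_gap: 20.5
```

{"op": "move_arm", "data": {
  "motion": "0 0.2 0 0 0 0;0 0.2 -0.8 0 0 0;0 0.2 -1.5 0 0 0;0 0.2 -2.0 0 0 0;0 0.2 -2.3 0 0 0;0 0.2 -2.4 0 0 0;0 0.2 -2.4 0 0 0;0 0.2 -2.4 0 0 0"
}}

```text
time: 13.87
tool_pos: [562.5, 251.2, 30.7]
tcp_rot: [-90.0, -0.0, -166.3]
ft_force: [0.6, -3.6, -3.0]
finger_gap: 20.5
```

{"op": "move_arm", "data": {
  "motion": "0 -0.15 0 0 0 0;0 -0.15 0 0 0 0;0 -0.15 -0.1 0 0 0;0 -0.15 -0.2 0 0 0;0 -0.15 -0.2 0 0 0;0 -0.15 -0.2 0 0 0"
}}

```text
time: 14.37
tool_pos: [563.2, 250.2, 29.7]
tcp_rot: [-90.0, 0.1, -166.3]
ft_force: [-0.6, -0.2, 2.4]
finger_gap: 20.5
```

{"op": "move_arm", "data": {
  "motion": "0 0 -0.05 0 0 0;0 0 -0.1 0 0 0;0 0 -0.1 0 0 0;0 0 -0.1 0 0 0"
}}

```text
time: 14.7
tool_pos: [563.8, 250.2, 29.6]
tcp_rot: [-90.0, 0.1, -166.3]
ft_force: [-1.0, -2.0, 9.6]
finger_gap: 20.4
```

```bash
python3 - <<'E'
from h import *
s=state();w=snap('wrist')
print([k for k in knobs(w,s['tool_pos'][2]+43,lo=(13,60,150),hi=(28,190,255),a0=400,a1=3000)])
hsv=cv2.cvtColor(w['image'],cv2.COLOR_BGR2HSV)
cv2.imwrite('pics/i.png',w['image'])
E
```

```text
14.7 tcp [563.8 250.2  29.6] y [ 0.002  0.001 -1.   ] z [ 0.236 -0.972 -0.   ] F [-1.  -2.   9.6] gap 20.4
[(array([393.3, 130.7]), array([ 271,  195, 2416], dtype=int32), array([639.3, 206.8])), (array([256.9, 254.6]), array([  39,   38, 1177], dtype=int32), array([566.6, 250.6])), (array([383.4, 272.7]), array([ 35,  28, 599], dtype=int32), array([571.9, 185.7])), (array([486. , 302.4]), array([  53,   46, 1170], dtype=int32), array([567.9, 126.9]))]
```

View pics/i.png

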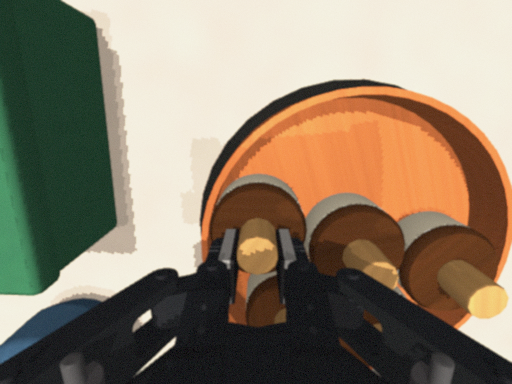

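The jar stands inside the tin with its knob at (257,254), and the contact is firm. I release it and look again.

{"op": "move_arm", "data": {
  "motion": "-0.1 -0.1 0.05 0 0 0;-0.1 -0.1 0.05 0 0 0"
}}

```text
time: 14.92
tool_pos: [562.8, 249.6, 29.7]
tcp_rot: [-90.1, 0.1, -166.3]
ft_force: [1.3, 2.1, 4.0]
finger_gap: 20.5
```

{"op": "move_arm", "data": {
  "motion": "0 0 0 0 0 0;0 0 0 0 0 0;0 0 0 0 0 0;0 0 0.1 0 0 0;0 0 2 0 0 0;0 0 5 0 0 0;0 0 9 0 0 0;0 0 13 0 0 0;0 0 17 0 0 0;0 0 17 0 0 0",
  "fingers": 5
}}

```text
time: 15.75
tool_pos: [566.1, 250.4, 209.4]
tcp_rot: [-90.1, 0.8, -166.3]
ft_force: [1.5, -0.6, 2.2]
finger_gap: 49.5
```

```bash
python3 - <<'E'
from h import *
w=snap('wrist');s=state()
for k in knobs(w,71,lo=(13,60,170),hi=(28,165,255),a0=80,a1=3000): print(k)
E
```

```text
15.8 tcp [565.1 250.  205.3] y [ 0.01   0.003 -1.   ] z [ 0.237 -0.972 -0.001] F [-0.2 -0.5 -0.2] gap 50.1
(array([280.9, 114.6]), array([ 64,  26, 198], dtype=int32), array([641.5, 242.4]))
(array([296. , 122.2]), array([ 45,  12, 232], dtype=int32), array([637.7, 224.5]))
(array([376.2, 150.8]), array([ 29,  63, 118], dtype=int32), array([629.2, 130.4]))
(array([341.9, 136.8]), array([11, 28, 84], dtype=int32), array([634.7, 171.9]))
(array([257.9, 180.9]), array([ 19,  19, 264], dtype=int32), array([565.4, 249.1]))
(array([311.4, 192.2]), array([ 18,  18, 255], dtype=int32), array([567. , 186.2]))
(array([362.6, 203.8]), array([ 18,  18, 256], dtype=int32), array([567.7, 124.4]))
(array([365.5, 224.1]), array([39, 51, 89], dtype=int32), array([544.5, 112.6]))
(array([274.9, 231.2]), array([ 15,  15, 181], dtype=int32), array([510.2, 214.6]))
```

{"op": "move_arm", "data": {
  "motion": "-0.6 -4 0 0 0 0;-1.2 -8 0 0 0 0;-1.8 -12 0 0 0 0;-2.4 -16 0 0 0 0;-3 -20 0 0 0 0;-3.6 -24 0 0 0 0;-4.2 -28 0 0 0 0;-4.8 -32 0 0 0 0;-5.4 -36 0 0 0 0;-6 -40 0 0 0 0"
}}

```text
time: 16.63
tool_pos: [500.4, -152.7, 197.3]
tcp_rot: [-90.1, -0.1, -166.3]
ft_force: [0.6, 0.1, 0.3]
finger_gap: 50.2
```

{"op": "move_arm", "data": {
  "motion": "-0.1 -3 -1 1.4 -5.7 0;-0.3 -5.5 -2 2.8 -11.4 0;-0.5 -7.5 -3 4.1 -17 0;-0.8 -9.1 -4.5 5.5 -22.7 0;-0.8 -9.1 -6 6.9 -28.4 0;-0.8 -9.1 -7 8.2 -34 0;-0.8 -9.1 -7 8.2 -34 0;-0.8 -9.1 -7 8.2 -34 0;-0.8 -9.1 -7 8.2 -34 0;-0.8 -9.1 -7 8.2 -34 0"
}}

```text
time: 17.47
tool_pos: [495.3, -242.9, 130.8]
tcp_rot: [-89.7, 34.9, -166.1]
ft_force: [-0.8, -0.9, 0.3]
finger_gap: 50.0
```

```bash
python3 - <<'E'
from h import *
s=state();w=snap('wrist')
for k in knobs(w,80.2,lo=(13,60,130),hi=(28,200,255),a0=150,a1=3000): print(k)
E
```

```text
17.47 tcp [ 495.3 -242.9  130.8] y [ 0.557  0.133 -0.82 ] z [ 0.237 -0.971  0.004] F [-0.8 -0.9  0.3] gap 50.0
(array([251.8, 199.2]), array([ 26,  32, 630], dtype=int32), array([ 528.1, -230.8]))
(array([290.8, 198.1]), array([ 14,  26, 241], dtype=int32), array([ 537.2, -263.5]))
(array([195.1, 216.4]), array([ 69,   7, 243], dtype=int32), array([ 501.8, -187.7]))
```

{"op": "move_arm", "data": {
  "motion": "0.2 0.3 0 0 0 0;1.6 0.7 -2 0 0 0;2.9 1.0 -4 0 0 0;3.9 1.2 -5.5 0 0 0;4.6 1.4 -6.5 0 0 0;5.0 1.5 -7.1 0 0 0;5.05 1.5 -7.15 0 0 0;5.05 1.5 -7.15 0 0 0;5.05 1.5 -7.15 0 0 0"
}}

```text
time: 18.27
tool_pos: [544.8, -227.4, 58.2]
tcp_rot: [-89.8, 35.0, -166.2]
ft_force: [-0.7, 0.4, 0.2]
finger_gap: 49.8
```

{"op": "move_arm", "data": {
  "motion": "0 0 0 0 0 0;0 0 0 0 0 0;0 0 0 0 0 0;0 0 0 0 0 0;0 0 0 0 0 0",
  "fingers": 1.5
}}

```text
time: 18.68
tool_pos: [544.5, -227.7, 58.1]
tcp_rot: [-89.8, 35.0, -166.3]
ft_force: [-6.2, 1.6, 6.6]
finger_gap: 20.4
```

{"op": "move_arm", "data": {
  "motion": "-0.6 -0.1 0.9 0 0 0;-1.8 -0.4 2.6 0 0 0;-3.3 -0.8 4.9 0 0 0;-4.4 -1.0 7 0 0 0;-4.4 -1.0 9 -1.4 5.7 0;-4.4 -0.5 10 -2.8 11.4 0;-4.4 0 11 -4.1 17 0;-4.4 1 11 -5.5 22.7 0;-4.4 2.5 11 -6.9 28.4 0;-4.4 4.5 11 -8.2 34 0"
}}

```text
time: 19.52
tool_pos: [500.9, -183.2, 168.9]
tcp_rot: [-89.8, -0.1, -166.5]
ft_force: [-0.7, -0.6, -0.9]
finger_gap: 20.2
```

{"op": "move_arm", "data": {
  "motion": "1 4 0 0 0 0;2 8 0 0 0 0;3.2 12 0 0 0 0;4.6 16 0 0 0 0;6 20 0 0 0 0;7.4 24 0 0 0 0;8.8 28 0 0 0 0;10.5 31 0 0 0 0;12.0 33.5 0 0 0 0;12.0 33.5 0 0 0 0"
}}

```text
time: 20.35
tool_pos: [621.3, 158.0, 166.3]
tcp_rot: [-90.1, 0.0, -166.1]
ft_force: [1.2, 0.1, -1.2]
finger_gap: 20.4
```

{"op": "move_arm", "data": {
  "motion": "0 0 0 0 0 0;0 0 0 0 0 0;0 0 0 0 0 0"
}}

```text
time: 20.6
tool_pos: [619.9, 151.8, 167.0]
tcp_rot: [-90.0, -0.0, -166.4]
ft_force: [-0.0, -0.0, -1.6]
finger_gap: 20.5
```

```bash
python3 - <<'E'
from h import *
s=state();w=snap('wrist')
for k in knobs(w,s['tool_pos'][2]+42,lo=(13,60,150),hi=(28,190,255),a0=300,a1=3000): print(k)
E
```

```text
20.6 tcp [619.9 151.8 167. ] y [-0. -0. -1.] z [ 0.235 -0.972  0.   ] F [-0.  -0.  -1.6] gap 20.5
(array([207.8, 156.4]), array([ 36,  46, 768], dtype=int32), array([665.2, 185.3]))
(array([151.3, 216.6]), array([ 22,  20, 340], dtype=int32), array([630.2, 206.3]))
(array([252.8, 251.4]), array([ 34,  33, 565], dtype=int32), array([623.6, 154.5]))
(array([480.3, 283.5]), array([ 69,  22, 827], dtype=int32), array([633.4,  35.4]))
(array([464.8, 304.9]), array([ 88,  10, 484], dtype=int32), array([619.4,  37.5]))
```

```bash
python3 - <<'E'
from h import *
s=state();w=snap('wrist');z=s['tool_pos'][2]+42
c=w['image'][215:300,215:300];hsv=cv2.cvtColor(c,cv2.COLOR_BGR2HSV)
print(hsv[20:70:6,42].tolist());
for vlo in(60,90,120):
    m=cv2.inRange(hsv,(13,60,vlo),(28,200,255));n,l,st,ce=cv2.connectedComponentsWithStats(m);i=1+st[1:,4].argmax();
    print(vlo,st[i],ce[i]+215,ray(w,*(ce[i]+215),z)[:2])
E
```

```text
20.65 tcp [620.  151.7 167.1] y [-0. -0. -1.] z [ 0.235 -0.972  0.   ] F [-0.  -0.  -1.1] gap 20.5
[[17, 142, 124], [17, 140, 227], [16, 142, 225], [16, 147, 153], [17, 141, 152], [16, 147, 144], [16, 135, 145], [11, 174, 104], [10, 152, 184]]
60 [  21    3   42   71 2104] [255.85788973 250.0223384 ] [624.76274134 153.05008526]
90 [  22    4   41   58 1878] [256.87806177 248.42917998] [625.73811599 152.76115681]
120 [  22    6   40   56 1460] [255.84931507 252.17671233] [623.59957256 152.77488841]
```

{"op": "move_arm", "data": {
  "motion": "-0.05 0.28 -1 0 0 0;-0.05 0.28 -4 0 0 0;-0.05 0.28 -7 0 0 0;-0.05 0.28 -9.5 0 0 0;-0.05 0.28 -11.5 0 0 0;-0.05 0.28 -12.8 0 0 0;-0.05 0.28 -13.2 0 0 0;-0.05 0.28 -13.2 0 0 0;-0.05 0.28 -13.2 0 0 0"
}}

```text
time: 21.45
tool_pos: [620.2, 155.6, 35.9]
tcp_rot: [-90.0, 0.0, -166.3]
ft_force: [0.9, 0.2, -1.7]
finger_gap: 20.1
```

{"op": "move_arm", "data": {
  "motion": "0 0 -0.1 0 0 0;0 0 -0.3 0 0 0;0 0 -0.4 0 0 0;0 0 -0.4 0 0 0;0 0 -0.4 0 0 0"
}}

```text
time: 21.87
tool_pos: [619.9, 155.8, 31.3]
tcp_rot: [-90.0, 0.0, -166.3]
ft_force: [-0.5, 0.3, -0.9]
finger_gap: 20.4
```

{"op": "move_arm", "data": {
  "motion": "0 -0.05 -0.05 0 0 0;0 -0.1 -0.1 0 0 0;0 -0.1 -0.15 0 0 0;0 -0.1 -0.15 0 0 0;0 -0.1 -0.15 0 0 0"
}}

```text
time: 22.28
tool_pos: [619.8, 154.7, 29.5]
tcp_rot: [-90.0, -0.0, -166.3]
ft_force: [-0.7, -0.2, -0.6]
finger_gap: 20.4
```

{"op": "move_arm", "data": {
  "motion": "0 0 -0.05 0 0 0;0 0 -0.1 0 0 0;0 0 -0.1 0 0 0;0 0 -0.1 0 0 0"
}}

```text
time: 22.62
tool_pos: [620.2, 154.9, 29.5]
tcp_rot: [-90.0, 0.1, -166.3]
ft_force: [-3.1, -0.0, 6.1]
finger_gap: 20.3
```

Contact with the floor. I release and measure.

{"op": "move_arm", "data": {
  "motion": "0 0 0.05 0 0 0;0 0 0.05 0 0 0;0 0 0.05 0 0 0"
}}

```text
time: 22.87
tool_pos: [620.0, 154.8, 29.4]
tcp_rot: [-90.0, 0.0, -166.3]
ft_force: [-1.5, -0.1, 4.3]
finger_gap: 20.2
```

{"op": "move_arm", "data": {
  "motion": "0 0 0 0 0 0;0 0 0 0 0 0;0 0 0 0 0 0;0 0 0.1 0 0 0;0 0 2 0 0 0;0 0 5 0 0 0;0 0 9 0 0 0;0 0 13 0 0 0;0 0 17 0 0 0;0 0 17 0 0 0",
  "fingers": 5
}}

```text
time: 23.7
tool_pos: [624.5, 155.5, 210.4]
tcp_rot: [-89.9, 0.9, -166.3]
ft_force: [1.2, 0.7, 3.0]
finger_gap: 50.1
```

```bash
python3 - <<'E'
from h import *
w=snap('wrist');s=state()
for k in knobs(w,71,lo=(13,60,150),hi=(28,165,255),a0=150,a1=700): print(k)
t=snap('top')
for k in knobs(t,68,lo=(8,70,115)): 
    if 300<k[2][0]<450: print('top',k)
E
```

```text
23.75 tcp [623.4 155.4 206.4] y [ 0.011  0.002 -1.   ] z [ 0.237 -0.972  0.001] F [ 0.6  0.2 -0. ] gap 49.7
(array([255.8, 182.5]), array([ 19,  18, 273], dtype=int32), array([621.2, 155.6]))
(array([167.4, 209.5]), array([ 19,  18, 263], dtype=int32), array([565.3, 248.8]))
(array([219.6, 219.8]), array([ 18,  17, 241], dtype=int32), array([567.1, 186.7]))
(array([270.9, 231. ]), array([ 17,  15, 205], dtype=int32), array([567.6, 124.1]))
(array([237.5, 265.7]), array([ 16,  17, 215], dtype=int32), array([512.7, 152.8]))
top (array([405.5, 270.1]), array([ 8,  9, 57], dtype=int32), array([ 395.6, -362.1]))
top (array([363.4, 273.2]), array([ 8,  9, 59], dtype=int32), array([ 385.7, -259.6]))
```

{"op": "move_arm", "data": {
  "motion": "-1.6 -3.7 0 0 0 0;-3.2 -7.4 0 0 0 0;-4.8 -11.1 0 0 0 0;-6.4 -14.8 0 0 0 0;-8 -18.5 0 0 0 0;-9.6 -22.2 0 0 0 0;-11.2 -25.9 0 0 0 0;-12.8 -29.6 0 0 0 0;-14.4 -33.3 0 0 0 0;-16 -37 0 0 0 0"
}}

```text
time: 24.63
tool_pos: [457.7, -216.3, 197.0]
tcp_rot: [-90.1, -0.1, -166.3]
ft_force: [0.4, -0.6, 1.0]
finger_gap: 50.0
```

{"op": "move_arm", "data": {
  "motion": "-1.6 -3.7 -1 0 0 0;-3.2 -7.4 -2 0 0 0;-4.8 -11.1 -4 0 0 0;-6.6 -14.7 -6 0 0 0;-6.6 -14.7 -7 0 0 0;-6.6 -14.7 -7 0 0 0;-6.6 -14.7 -7 0 0 0;-6.6 -14.7 -7 0 0 0"
}}

```text
time: 25.3
tool_pos: [394.3, -361.1, 129.0]
tcp_rot: [-90.1, 0.0, -166.3]
ft_force: [-0.1, -0.2, 0.4]
finger_gap: 49.6
```

```bash
python3 - <<'E'
from h import *
w=snap('wrist','j.png');s=state()
for k in knobs(w,68,lo=(13,60,150),hi=(28,165,255),a0=150,a1=1500): print(k)
E
```

```text
25.35 tcp [ 394.8 -361.3  129.7] y [ 0.001 -0.    -1.   ] z [ 0.238 -0.971  0.   ] F [1.1 0.4 0.2] gap 50.0
(array([141.2, 180.7]), array([ 24,  24, 429], dtype=int32), array([ 386.3, -262.2]))
(array([260.9, 197.6]), array([ 24,  22, 423], dtype=int32), array([ 395.9, -364.4]))
```

View pics/j.png

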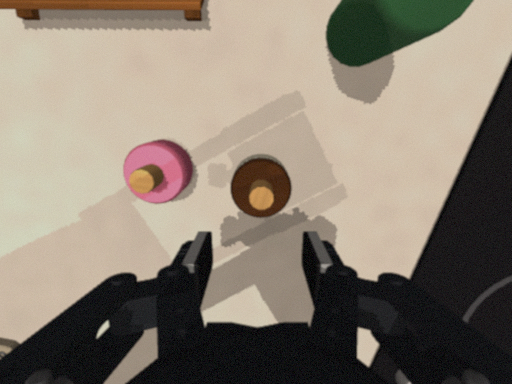

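The picture shows jar7 with the dark lid between the jaws at (261,197). The pink one at (146,180) is clear.

{"op": "move_arm", "data": {
  "motion": "0.12 -0.3 -1.5 0 0 0;0.12 -0.3 -4 0 0 0;0.12 -0.3 -6.5 0 0 0;0.12 -0.3 -8.5 0 0 0;0.12 -0.3 -9.7 0 0 0;0.12 -0.3 -10.2 0 0 0;0.12 -0.3 -10.3 0 0 0;0.12 -0.3 -10.3 0 0 0"
}}

```text
time: 26.02
tool_pos: [395.9, -365.5, 27.2]
tcp_rot: [-89.9, 0.0, -166.3]
ft_force: [0.4, -0.4, 0.2]
finger_gap: 49.8
```

{"op": "move_arm", "data": {
  "motion": "0 0 0 0 0 0;0 0 0 0 0 0;0 0 0 0 0 0;0 0 0 0 0 0;0 0 0 0 0 0",
  "fingers": 1.5
}}

```text
time: 26.43
tool_pos: [395.8, -366.0, 27.6]
tcp_rot: [-89.9, 0.1, -166.3]
ft_force: [-0.2, 2.2, 6.4]
finger_gap: 20.4
```

{"op": "move_arm", "data": {
  "motion": "0 0 1 0 0 0;0 0 4 0 0 0;0 0 8 0 0 0;0.5 1 12 0 0 0;1.8 4.5 14.5 0 0 0;3.2 8 15 0 0 0;4.6 11.7 15 0 0 0;6 15.4 15 0 0 0;7.4 19.1 15 0 0 0;8.8 22.8 15 0 0 0"
}}

```text
time: 27.27
tool_pos: [483.2, -135.6, 177.0]
tcp_rot: [-90.0, 0.0, -166.3]
ft_force: [1.4, -0.6, -2.2]
finger_gap: 20.3
```

{"op": "move_arm", "data": {
  "motion": "1.4 3.7 0 0 0 0;2.8 7.4 0 0 0 0;4.2 11.1 0 0 0 0;5.6 14.8 0 0 0 0;7 18.5 0 0 0 0;8.4 22.2 0 0 0 0;9.8 25.9 0 0 0 0;11.2 29.6 0 0 0 0;12.4 32.8 0 0 0 0;13.4 35.4 0 0 0 0"
}}

```text
time: 28.1
tool_pos: [617.1, 219.5, 176.5]
tcp_rot: [-90.0, 0.0, -166.2]
ft_force: [0.7, -0.9, -0.6]
finger_gap: 20.3
```

{"op": "move_arm", "data": {
  "motion": "0 0 0 0 0 0;0 0 0 0 0 0;0 0 0 0 0 0;0 0 0 0 0 0"
}}

```text
time: 28.43
tool_pos: [616.8, 215.7, 176.3]
tcp_rot: [-90.0, -0.0, -166.4]
ft_force: [-0.2, 0.1, -1.1]
finger_gap: 20.6
```

```bash
python3 - <<'E'
from h import *
s=state();w=snap('wrist');z=s['tool_pos'][2]+41
c=w['image'][225:285,225:290];hsv=cv2.cvtColor(c,cv2.COLOR_BGR2HSV)
print([(225+i,*hsv[i,32]) for i in range(4,60,4)])
for k in knobs(w,z,lo=(13,60,150),hi=(28,190,255),a0=300,a1=3000): print(k)
E
```

```text
28.43 tcp [616.8 215.7 176.3] y [-0. -0. -1.] z [ 0.236 -0.972  0.   ] F [-0.2  0.1 -1.1] gap 20.6
[(229, np.uint8(16), np.uint8(139), np.uint8(128)), (233, np.uint8(16), np.uint8(144), np.uint8(126)), (237, np.uint8(16), np.uint8(143), np.uint8(128)), (241, np.uint8(18), np.uint8(136), np.uint8(233)), (245, np.uint8(17), np.uint8(135), np.uint8(233)), (249, np.uint8(18), np.uint8(138), np.uint8(235)), (253, np.uint8(17), np.uint8(146), np.uint8(157)), (257, np.uint8(16), np.uint8(145), np.uint8(156)), (261, np.uint8(17), np.uint8(137), np.uint8(158)), (265, np.uint8(16), np.uint8(140), np.uint8(153)), (269, np.uint8(16), np.uint8(141), np.uint8(156)), (273, np.uint8(17), np.uint8(144), np.uint8(150)), (277, np.uint8(10), np.uint8(175), np.uint8(157)), (281, np.uint8(11), np.uint8(188), np.uint8(103))]
(array([314.2, 194.9]), array([ 21,  21, 340], dtype=int32), array([655.7, 196.8]))
(array([257.1, 256. ]), array([  39,   38, 1132], dtype=int32), array([617.9, 215.5]))
(array([487.9, 310.2]), array([ 48,  14, 557], dtype=int32), array([615.5,  86.7]))
```

{"op": "move_arm", "data": {
  "motion": "0.22 0.2 -1 0 0 0;0.22 0.2 -4 0 0 0;0.22 0.2 -7 0 0 0;0.22 0.2 -9 0 0 0;0.22 0.2 -10 0 0 0;0.22 0.2 -10.2 0 0 0;0.22 0.2 -10.2 0 0 0;0.22 0.2 -10.2 0 0 0;0.22 0.2 -10.2 0 0 0"
}}

```text
time: 29.23
tool_pos: [620.8, 219.0, 76.5]
tcp_rot: [-90.0, 0.2, -166.3]
ft_force: [0.6, -0.2, -1.3]
finger_gap: 20.6
```

```bash
python3 - <<'E'
from h import *
s=state();w=snap('wrist')
for k in knobs(w,s['tool_pos'][2]+41,lo=(13,60,150),hi=(28,190,255),a0=800,a1=3000): print(k)
for k in knobs(w,71,lo=(13,60,150),hi=(28,190,255),a0=100,a1=3000): print(k)
E
```

```text
29.23 tcp [620.8 219.   76.5] y [ 0.004  0.001 -1.   ] z [ 0.236 -0.972 -0.   ] F [ 0.6 -0.2 -1.3] gap 20.6
(array([257.2, 255.8]), array([  39,   37, 1108], dtype=int32), array([621.9, 218.8]))
(array([386.3, 226. ]), array([ 22,  47, 126], dtype=int32), array([639.3, 133.8]))
(array([347.2, 242.2]), array([ 30,  28, 651], dtype=int32), array([621.7, 155.4]))
(array([257.2, 255.8]), array([  39,   37, 1108], dtype=int32), array([597.1, 212.8]))
(array([275.9, 301.9]), array([ 16,  22, 202], dtype=int32), array([563.8, 190.6]))
```

{"op": "move_arm", "data": {
  "motion": "-0.12 -0.05 0 0 0 0;-0.12 -0.05 -0.6 0 0 0;-0.12 -0.05 -1.4 0 0 0;-0.12 -0.05 -2.2 0 0 0;-0.12 -0.05 -3 0 0 0;-0.12 -0.05 -3.6 0 0 0;-0.12 -0.05 -3.8 0 0 0;-0.12 -0.05 -3.8 0 0 0;-0.12 -0.05 -3.8 0 0 0"
}}

```text
time: 30.03
tool_pos: [617.8, 218.2, 35.8]
tcp_rot: [-90.0, -0.0, -166.3]
ft_force: [-0.3, -0.2, -2.0]
finger_gap: 20.5
```

{"op": "move_arm", "data": {
  "motion": "0.1 0 0 0 0 0;0.1 0 -0.2 0 0 0;0.1 0 -0.4 0 0 0;0.1 0 -0.5 0 0 0;0.1 0 -0.5 0 0 0;0.1 0 -0.5 0 0 0"
}}

```text
time: 30.53
tool_pos: [618.9, 218.2, 31.0]
tcp_rot: [-90.0, -0.0, -166.3]
ft_force: [-0.2, -0.4, -1.4]
finger_gap: 20.4
```

{"op": "move_arm", "data": {
  "motion": "0 0 -0.05 0 0 0;0 0 -0.1 0 0 0;0 0 -0.15 0 0 0;0 0 -0.15 0 0 0;0 0 -0.15 0 0 0"
}}

```text
time: 30.95
tool_pos: [619.5, 218.5, 30.7]
tcp_rot: [-90.0, 0.1, -166.3]
ft_force: [-2.0, 0.1, 5.1]
finger_gap: 20.0
```

Contact at 30.7, as expected. I release, rise and check from all sides.

{"op": "move_arm", "data": {
  "motion": "0 0 0.05 0 0 0;0 0 0.05 0 0 0;0 0 0.05 0 0 0"
}}

```text
time: 31.2
tool_pos: [619.3, 218.4, 30.7]
tcp_rot: [-90.0, 0.0, -166.3]
ft_force: [-1.6, 1.4, 5.0]
finger_gap: 20.5
```

{"op": "move_arm", "data": {
  "motion": "0 0 0 0 0 0;0 0 0 0 0 0;0 0 0 0 0 0;0 0 0.1 0 0 0;0 0 2 0 0 0;0 0 5 0 0 0;0 0 9 0 0 0;0 0 13 0 0 0;0 0 17 0 0 0;0 0 17 0 0 0",
  "fingers": 5
}}

```text
time: 32.03
tool_pos: [623.5, 219.4, 211.6]
tcp_rot: [-90.0, 0.9, -166.3]
ft_force: [1.2, 0.2, 2.0]
finger_gap: 50.3
```

{"op": "move_arm", "data": {
  "motion": "-1.5 -1.5 1 0 0 0;-3 -3 2 0 0 0;-5 -4 4 0 0 0;-7 -4 6 0 0 0;-9 -4 6 0 0 0;-9 -4 6 0 0 0;-9 -4 6 0 0 0;-9 -4 6 0 0 0"
}}

```text
time: 32.7
tool_pos: [529.2, 178.2, 259.5]
tcp_rot: [-90.0, -0.0, -166.3]
ft_force: [0.4, -0.4, 0.5]
finger_gap: 50.4
```

```bash
python3 - <<'E'
from h import *
s=state();w=snap('wrist');sc=eyes.snapshot('scene')
C=np.array([565.4,185.3]);
K=[k[2] for k in knobs(w,71,lo=(13,60,150),hi=(28,165,255),a0=120,a1=500) if np.hypot(*(k[2]-C))<75]
for k in K: print(k,np.hypot(*(k-C)).round(1))
from scipy.spatial.distance import pdist
print(len(K),sorted(pdist(np.array(K)).round(1))[:12])
a=cv2.resize(w['image'],(400,300));b=cv2.resize(sc['image'][175:275,250:383],(400,300),interpolation=cv2.INTER_CUBIC)
cv2.imwrite('pics/k.png',np.vstack([np.hstack([a,b]),cv2.resize(sc['image'][40:232,0:512],(800,300))]))
E
```

```text
32.7 tcp [529.2 178.2 259.5] y [-0. -0. -1.] z [ 0.237 -0.972  0.   ] F [ 0.4 -0.4  0.5] gap 50.4
[635.1 188.9] 69.8
[619.  219.4] 63.5
[621.  155.7] 63.0
[565.2 248.8] 63.5
[567.  186.1] 1.8
[567.6 124.1] 61.2
[510.3 214.7] 62.5
[512.7 152.8] 61.9
8 [np.float64(34.5), np.float64(36.1), np.float64(61.3), np.float64(61.7), np.float64(61.9), np.float64(61.9), np.float64(62.0), np.float64(62.0), np.float64(62.0), np.float64(62.7), np.float64(63.5), np.float64(63.7)]
```

View pics/k.png

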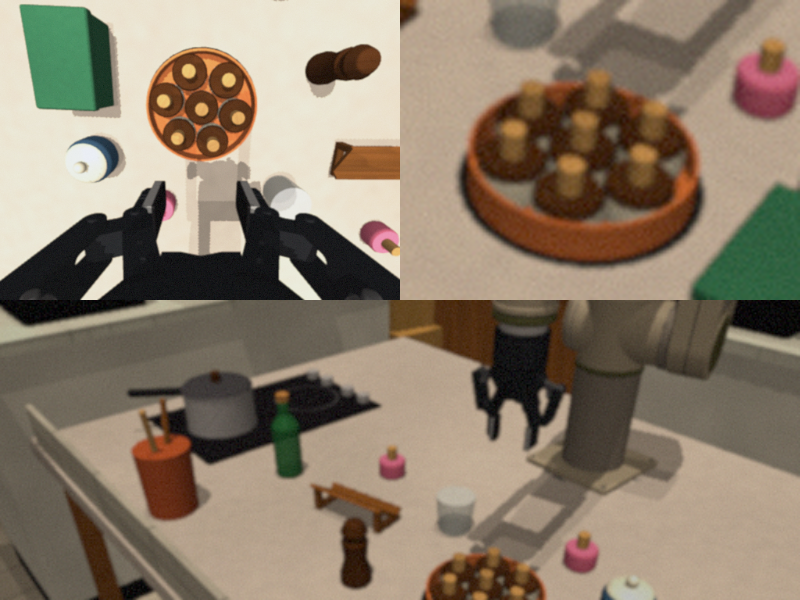

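All seven jars stand upright and level, with pair spacings of at least 61 mm (the extra detection at (635,189) is a patch of tin floor). The bystanders are undisturbed and the gripper is clear, so I hand in.

```bash
python3 -c "
from bench import r; print(r.hand_in())"
```

```text
the job is handed in; nothing more can be done
None
```

All seven jars are in the copper tin, one in the middle and six around it. I handed the job in at about 33 s of the 72 s allowed. No verdict came back.

**What I did:** I moved the astray jar to the middle. I then put the two rack jars and the dark-lidded counter jar (jar7) into the three free outer places. Each was lowered until it touched the floor, then released.

**Last checks:**
- **Position:** the middle jar is about 2 mm off centre and the other six are 61 to 64 mm out. Every pair is at least 61 mm apart, so none overlap.
- **Standing:** in the wrist and scene views all seven look upright and level, with the gripper clear.
- **Other things:** the bystanders and look-alikes in view looked undisturbed. I did not measure them again, and the green look-alike was outside the last pictures.

**What disagreed:**
- **First grasp:** the fingers closed on top of the astray jar's knob, because the fingertips end about 20 mm above the reported TCP. This pressed it with about 12 N. The jar stayed upright and came back to the same measured position, and I regrasped it lower.
- **First rack jar:** it touched the tin wall with a few newtons while going in, and I pressed it onto the floor with about 10 N before easing off. It stands about 1 mm clear of the wall.
- **Last measurement:** the final count gave an eighth "knob" at (635, 189), which is a patch of the tin floor.

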